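# Cure the bracket hinge in the UV box

### The job

Cure the aluminium bracket hinge in the UV box: set it down in the open drawer, flat leaf down, and push the drawer in until its push latch catches and it stays shut by itself. Then press the keys fully down one at a time in this order: power, fan, long time, start; press no other key, none while the drawer is open, and leave the other things on the bench where they are. The drawer must still be shut, with the hinge inside, when you are done.

Things in the scene. Friction and masses are not known exactly. Their poses are not given: they have to be found in the camera images.
- curebox: White steel UV curing box, fixed, 280 deep (x) x 320 wide x 250 mm high; origin at the centre of its underside, front to -x (the robot). A grey key panel rises at 32 deg to the horizontal from the front edge (x -140, z 78 mm) to the hood (x -21, z 152). Above it a brow overhangs to x -43 at z 200-250: too near the upper keys for an upright gripper. Six grey keys, rows 58 mm apart up the slope, columns 85 mm apart.
- drawer (a joint): Drawer, m: 0 shut (front 8 mm off the cabinet), grows towards the robot to 0.123; starts at 0.108-0.123. Friction 1.5 N, stays where left. Push-push latch: over the last 36 mm a damped 4 to 5.5 N spring pushes out; pushed to the hard stop at -0.007 (50 mm/s takes 11 N) and let go, it comes back to about 0.001 and stays. Pushed less far it comes out 36 mm in 1 s; pushed to the stop again when shut, too.
- drawer_front (a point): Centre of the outer face of the drawer front, a grey painted plate 236 wide x 64 high x 24 mm thick with no handle (it spans 32 mm above and below the point); axes as the box, -x out to the robot; moves with the drawer.
- tray (a point): Centre of the drawer's inner floor, 16 mm above the bench; moves with it; axes as the box (x along the slide). Inside 148 (x) x 210 mm; side and back walls 30 mm high, front plate 58 mm above the floor. With the drawer open by d mm the floor from x = -74 to d - 66 mm is in front of the cabinet, free from above; the passage into the cabinet is 50 mm high above the floor.
- hinge: Aluminium bracket hinge, 0.13 kg, its two leaves at a right angle (stiff). Flat leaf 90 (x) x 44 (y) x 5 mm, lying on the bench; origin at the centre of its underside, z up. The other leaf, 90 mm long (x), 8 mm thick, stands upright at y = -22 mm (its centre plane) to 44 mm above the underside; knuckles of 13 mm diameter run along its foot.
- power_top (a point): Power key, square 30 x 30 mm, lower row left (+y). Site on the centre of the key's face, z axis square out of the panel, x up the slope, y to the left. All keys stand 10 mm off the panel, travel 6 mm, spring back; 1.5 N starts them, 5 N holds them down.
- fan_top (a point): Fan key, round, 32 mm diameter, lower row middle. Site on the centre of the key's face, z axis square out of the panel, x up the slope, y to the left. 
- start_top (a point): Start key, oblong, 52 (across, y) x 26 mm, lower row right. Site on the centre of the key's face, z axis square out of the panel, x up the slope, y to the left. 
- time_short_top (a point): Short-time key (one raised bar), round, 28 mm, upper row left; not to be pressed. Site on the centre of the key's face, z axis square out of the panel, x up the slope, y to the left. 
- time_medium_top (a point): Medium-time key (two raised bars), round, 28 mm, upper row middle; not to be pressed. Site on the centre of the key's face, z axis square out of the panel, x up the slope, y to the left. 
- time_long_top (a point): Long-time key (three raised bars), round, 28 mm, upper row right. Site on the centre of the key's face, z axis square out of the panel, x up the slope, y to the left. 
- power (a joint): Travel of the power key, m: 0 up, 0.006 fully down.
- fan (a joint): Travel of the fan key, m: 0 up, 0.006 fully down.
- time_long (a joint): Travel of the time long key, m: 0 up, 0.006 fully down.
- start (a joint): Travel of the start key, m: 0 up, 0.006 fully down.
- time_short (a joint): Travel of the time short key, m: 0 up, 0.006 fully down.
- time_medium (a joint): Travel of the time medium key, m: 0 up, 0.006 fully down.
- pull_handle: Bystander: steel D-shaped door pull handle, 130 long (x) x 18 wide x 46 mm high, on its two feet. Origin under its centre.
- end_cap: Bystander: white PVC pipe end cap, 92 mm diameter, 45 mm high. Origin under its centre.
- grease_tin: Bystander: flat round steel tin, 83 mm diameter, 30 mm high. Origin under its centre.
- funnel: Bystander: red plastic funnel standing mouth down, 90 mm diameter at the foot with a small tab, 112 mm high to the spout. Stands beside the box's right front corner. Origin under its centre.
- spray_can: Bystander: spray can, 52 mm diameter, 165 mm high, beside the box's left front corner. Origin under its centre.
- wrench: Bystander: steel wrench 190 mm long lying along its x axis on the left of the bench, about 15 mm high. Origin under its centre.
There are look-alikes about, which are no part of the job. Leave any brown or yellow look-alike of the hinge alone.

How it is judged (in metres and radians):
On the way, in this order (a step that is already met when the one before it is completed fails the run):
1. the hinge lies in the drawer on its flat leaf, let go (x of hinge in the frame of tray between -0.055 and 0.055 m and y of hinge in the frame of tray between -0.09 and 0.09 m and z of hinge in the frame of tray between -0.006 and 0.007 m and angle between hinge's own z axis and vertical below 0.12 rad and contact force between the fingers and hinge below 0.1 N and value of joint drawer above 0.05 m), for 0.15 s.
2. the drawer has latched: it stays shut with the robot off it, the hinge inside (value of joint drawer between -0.004 and 0.005 m and x of hinge in the frame of tray between -0.055 and 0.055 m and y of hinge in the frame of tray between -0.09 and 0.09 m and z of hinge in the frame of tray between -0.006 and 0.007 m and angle between hinge's own z axis and vertical below 0.12 rad and contact force between each of the arm, the fingers and curebox below 0.1 N), for 0.3 s.
3. the power key is pressed down, alone, with the drawer shut (value of joint power above 0.0042 m and value of joint each of fan, time_long, start, time_short, time_medium below 0.002 m and value of joint drawer between -0.004 and 0.005 m), for 0.05 s.
4. the fan key is pressed down, alone, with the drawer shut (value of joint fan above 0.0042 m and value of joint each of power, time_long, start, time_short, time_medium below 0.002 m and value of joint drawer between -0.004 and 0.005 m), for 0.05 s.
5. the long-time key is pressed down, alone, with the drawer shut (value of joint time_long above 0.0042 m and value of joint each of power, fan, start, time_short, time_medium below 0.002 m and value of joint drawer between -0.004 and 0.005 m), for 0.05 s.
6. the start key is pressed down, alone, with the drawer shut (value of joint start above 0.0042 m and value of joint each of power, fan, time_long, time_short, time_medium below 0.002 m and value of joint drawer between -0.004 and 0.005 m), for 0.05 s.
At the end, for the whole second after the job is handed in: The drawer is shut (joint between -0.004 and 0.005) with the hinge lying inside on its flat leaf (origin within 55 mm along and 90 mm across of the middle of the tray floor, within 7 mm of its height, tilted less than 0.12 rad), at rest, and all keys are up again (less than 1.5 mm down) (value of joint drawer between -0.004 and 0.005 m and x of hinge in the frame of tray between -0.055 and 0.055 m and y of hinge in the frame of tray between -0.09 and 0.09 m and z of hinge in the frame of tray between -0.006 and 0.007 m and angle between hinge's own z axis and vertical below 0.12 rad and value of joint each of power, fan, time_long, start, time_short, time_medium below 0.0015 m and linear speed of hinge below 0.02 m/s); the robot touches nothing.
It fails at once if the short-time or medium-time key is pressed (more than 2.5 mm) (value of joint any of time_short, time_medium above 0.0025 m).
It fails at once if a key is pressed (more than 2.5 mm) while the drawer is open (value of joint drawer above 0.015 m and value of joint any of power, fan, time_long, start above 0.0025 m).
It fails at once if the hinge is dropped or thrown instead of set down (faster than 0.7 m/s out of the fingers) (linear speed of hinge above 0.7 m/s and contact force between the fingers and hinge below 0.05 N).
It fails at once if another thing on the bench is moved by more than 30 mm or knocked over (distance of any of pull_handle, end_cap, grease_tin, funnel, spray_can, wrench from where it was at the start of the episode above 0.03 m or angle between any of funnel, spray_can's own z axis and vertical above 0.5 rad).
It also fails if it takes over 72 s, if anything falls off the work surface, if the arm or the gripper's body presses on something with over 40 N, if the wrist force passes 120 N, or if a joint passes its speed limit or range.

### The arm

A 6-joint arm with a two-finger parallel gripper is mounted at the origin on the work surface. World frame = base frame: x ahead of the robot, y to its left, z up, the work surface at z = 0. Lengths are in mm, angles in rad, forces in N, time in s.
With the tool pointing down it reaches from about 275 to 750 mm from the base axis. Payload 10.2 kg.
Tool frame: the origin (TCP) lies midway between the tips of the shut fingers; the grasp point (between the pads) lies 19 mm behind it; z points along the fingers, y is the line along which they close (so a half turn about z gives the same grasp; the last joint's range is limited). The gripper opens to 85 mm and grips with 20 to 120 N. Pads are 22 mm wide; open, the fingers measure 114 mm over their backs; the gripper's body (76 mm by 85 mm) begins 54 mm behind the grasp point. The pads swing forward as they close: fully open they stand 13 mm farther back than shut.
Start: joints at [-1.46, 0.313, 1.498, -0, 1.331, -0.223], TCP at [171.996, -496.033, 206.694] pointing down, gripper open.
Joint ranges: [-2.94, 2.94], [-0.97, 2.17], [0.19, 2.56], [-1.23, 4.37], [0.02, 3.11], [-2.88, 2.88]. Speed limits (rad/s): [2.39, 2.39, 3.01, 3.14, 3.14, 3.14].

### API

Orientations are given as a unit quaternion [w, x, y, z].
In Python, from rig import ctrl gives the robot as it stands.
- The arm moves only by the tool send_rows, never from a script. Its argument "targets" is a list of rows, each an object with "offset": the shift along the world's x, y, z in cm, a list of three; "spin": the turn about the world's z in rad. A call has 1 to 8 rows; each row is the pose to reach, as a shift and turn from the pose commanded when the call began; what a row does not reach only later rows make up. A row lasts 1/12 s, in which the tool goes at most 41.7 mm and 7.16 degrees, less where a joint would pass 70% of its speed; a pose out of reach is approached as far as the arm can. A call with a gripper value outside its range is refused whole. "grip" is the opening, from 0 (shut) to 1 (fully open), set as the call begins (left out, the last holds). The fingers move at their own pace and stop on an object; "squeeze" is the grip in N (left out, the last holds). Time passes only in rows, so rows that repeat a pose let the fingers close. It gives the time, the measured TCP pose, the force, the opening and the grip force at its end, in the units of the state.
- ctrl.sense(): the state, without advancing time (a new reading comes with each control period).
- ctrl.capture(name): name is "side" or "top"; returns (picture, depth): 384x512x3 uint8, red, green, blue; 384x512 float32, mm along the optical axis (not along the pixel's ray), 0 where there is no reading.
- ctrl.calibration(name): a dict with "fx", "fy", "cx", "cy" (pixels), "view" (4x4, takes a point from world to camera coordinates). Camera axes: x right, y down, z forward; pixel columns grow to the right and rows downward; lengths in mm; the calibration is good to about 2 mm. A picture is of the moment at which its call begins. calibration takes no time and is no camera call.
- ctrl.finish_job(): hands the job in; it is judged then, once.
Trained networks look in the newest picture that a camera, given by its name, has taken for a name from the list of things; names that differ only in an ending like _2 or _b are one class to them, and where a whole thing is asked for, a point or a joint stands for the part that bears it (a point fixed in the world has none). Each returns a list of dicts, best first, with "conf" (0 to 1); they miss things now and then, are a little off and sometimes report something else, mostly with a low value. They report only what shows in the picture. A call takes as long as a camera call. They do not tell look-alikes from the thing itself.
- ctrl.search_frame(camera, query): "box" ([left, top, right, bottom] in pixels, round what is visible of it).
- ctrl.place_of(camera, query): "uv" ([column, row] in pixels: a listed point, or the origin of a listed thing).
The state is a dict: "time_s": time; "joints": joint angles; "dq": joint speeds; "tau": joint torques, N m; "eef_pos": TCP position; "ee_rot": TCP orientation; "force": force on the tool from outside, world axes, zero at the start; "wrist_torque": the same for the moment, N m; "grip_width": opening from 0.0 (shut) to 1.0 (fully open); "grip_force": force on a finger pad.
Only numpy, scipy, OpenCV 4.12 (cv2) and the standard library are available. Lean on these libraries where they do the work, as an engineer would, in place of code of your own. Each camera call takes 0.05 s, during which the arm holds its last target. There are 200 camera calls.

## Working session

There is one attempt and no reset: what is moved stays moved. The work goes in short steps, Python scripts to look and compute and a tool call to move; the robot and the scene stay as the last step left them, time stands still between calls to the robot, and variables do not carry over. Pictures are saved under pics/ and viewed, at most 10 in all, crops included, and the job is handed in when it is done.

Besides the shell and the picture viewer there is one more tool, called as name(argument=value, ...) on one line, values as JSON. send_rows: Moves the arm, as the interface text tells. Its arguments: {"type":"object","properties":{"targets":{"type":"array"},"grip":{"type":"number"},"squeeze":{"type":"number"}},"required":["targets"]}

```bash
mkdir -p pics; cat > h.py <<'E'
import numpy as np, cv2
from rig import ctrl
def back(cam,u,v,d):
    c=ctrl.calibration(cam); V=np.array(c["view"])
    p=np.array([(u-c["cx"])/c["fx"]*d,(v-c["cy"])/c["fy"]*d,d,1])
    return (np.linalg.inv(V)@p)[:3]
def cloud(cam,depth):
    c=ctrl.calibration(cam); V=np.linalg.inv(np.array(c["view"]))
    v,u=np.mgrid[:384,:512]
    P=np.stack([(u-c["cx"])/c["fx"]*depth,(v-c["cy"])/c["fy"]*depth,depth,np.ones_like(depth)],-1)
    return (P@V.T)[...,:3]
def proj(cam,p):
    c=ctrl.calibration(cam); q=np.array(c["view"])@np.append(p,1)
    return c["fx"]*q[0]/q[2]+c["cx"],c["fy"]*q[1]/q[2]+c["cy"]
E
python3 - <<'E'
from h import *
ims=[]
for n in("top","side"):
    im,d=ctrl.capture(n); cv2.imwrite(f"pics/{n}0.png",im[...,::-1]); np.save(f"{n}0.npy",d)
    P=cloud(n,d)
    for q in("hinge","drawer_front","tray","power_top","fan_top","start_top","time_long_top","time_short_top","time_medium_top","curebox","pull_handle","end_cap","grease_tin","funnel","spray_can","wrench"):
        for r in ctrl.place_of(n,q)[:4]:
            u,v=r["uv"]; i,j=min(max(int(round(v)),0),383),min(max(int(round(u)),0),511)
            print(n,q,round(r["conf"],2),np.round([u,v]),np.round(P[i,j]))
    print(np.round(np.linalg.inv(ctrl.calibration(n)["view"])[:3,3]))
print(ctrl.sense())
E
```

```text
top hinge 0.95 [129. 192.] [537. 431.   4.]
top hinge 0.87 [143. 152.] [665. 387.   6.]
top hinge 0.7 [158. 278.] [266. 337.   7.]
top hinge 0.52 [178. 161.] [614. 253. 117.]
top drawer_front 0.69 [244. 208.] [476.  65.  74.]
top drawer_front 0.45 [182. 159.] [623. 245.  98.]
top tray 0.85 [248. 182.] [562.  52.  15.]
top tray 0.51 [250. 154.] [633.  44. 106.]
top power_top 0.51 [218. 150.] [646. 137. 110.]
top fan_top 0.63 [250. 153.] [636.  44. 111.]
top start_top 0.71 [252. 153.] [636.  38. 107.]
top start_top 0.53 [278. 153.] [634. -38. 114.]
top time_long_top 0.64 [279. 137.] [676. -40. 134.]
top time_short_top 0.39 [221. 132.] [692. 126. 138.]
top time_medium_top 0.56 [251. 135.] [682.  40. 139.]
top curebox 0.87 [250. 126.] [707.  43. 144.]
top pull_handle 0.84 [158. 228.] [421. 339.   1.]
top pull_handle 0.24 [222. 153.] [639. 127. 101.]
top end_cap 0.8 [404. 184.] [ 544. -434.   46.]
top grease_tin 0.69 [368. 226.] [ 415. -321.   29.]
top funnel 0.65 [313. 172.] [ 584. -148.   60.]
top wrench 0.63 [106. 239.] [390. 499.   9.]
[ 429.   46. 1138.]
side hinge 0.61 [227. 135.] [
[... 917 characters left out ...]
1406.]
{'time_s': 1.7, 'joints': array([-1.46041321e+00,  3.12889997e-01,  1.49770228e+00,  3.47140559e-05,
        1.33101187e+00, -2.23402131e-01]), 'dq': array([-0.00131607,  0.00019537,  0.00042224,  0.0003053 , -0.00189866,
        0.00042112]), 'tau': array([-9.51724069e-04, -4.12164545e+01, -2.59898293e+01, -2.31127651e-04,
        5.46946849e-04, -1.62310545e-05]), 'eef_pos': array([ 171.9983911 , -496.02952547,  206.6984384 ]), 'ee_rot': array([-4.78643649e-06,  9.86106405e-01,  1.66114891e-01,  1.71581293e-05]), 'force': array([ 0.57551083, -0.19866726, -0.52812345]), 'wrist_torque': array([-0.01053417, -0.01641063, -0.02416823]), 'grip_force': 0.0, 'grip_width': 1.002382853975826}
```

View pics/top0.png

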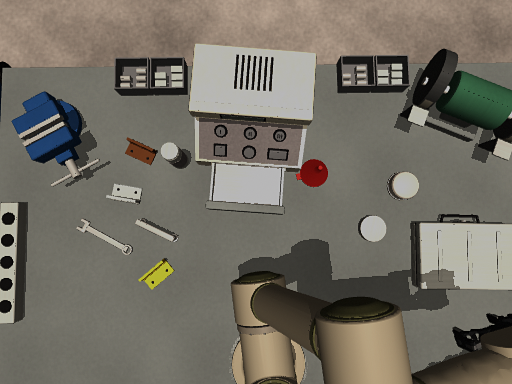

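View pics/side0.png

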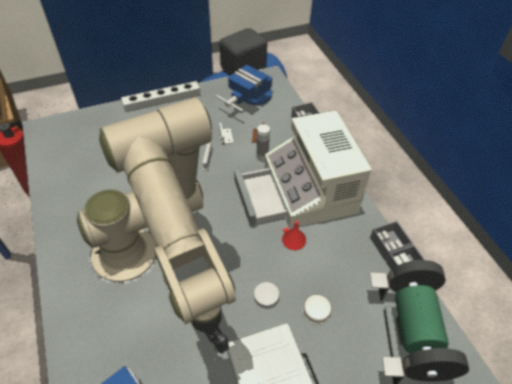

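The top picture shows three hinge-shaped things: grey-white at (127,192), brown at (141,151) and yellow at (157,274). The grey-white one fits "aluminium", so I'll confirm it in a crop and measure it together with the box.

```bash
python3 - <<'E'
from h import *
im=cv2.imread("pics/top0.png"); 
a=cv2.resize(im[172:212,102:152],None,fx=8,fy=8,interpolation=cv2.INTER_CUBIC)
b=cv2.resize(im[110:220,185:325],None,fx=2.9,fy=2.9,interpolation=cv2.INTER_CUBIC)
a=cv2.copyMakeBorder(a,0,b.shape[0]-a.shape[0] if b.shape[0]>a.shape[0] else 0,0,0,cv2.BORDER_CONSTANT); b=cv2.copyMakeBorder(b,0,a.shape[0]-b.shape[0],0,0,cv2.BORDER_CONSTANT)
out=np.hstack([a,b]);print(out.shape);cv2.imwrite("pics/crop1.png",out)
d=np.load("top0.npy");P=cloud("top",d)
# hinge pixels
reg=P[172:212,102:152].reshape(-1,3);bl=im[172:212,102:152].reshape(-1,3).astype(int)
m=(bl.min(1)>120)|(reg[:,2]>10)
X=reg[m];print(len(X));
(c,s,ang)=cv2.minAreaRect(X[:,:2].astype(np.float32));print("rect",c,s,ang)
t=X[X[:,2]>25];print("tall",len(t),t.mean(0) if len(t) else 0)
if len(t):
    l=cv2.fitLine(t[:,:2].astype(np.float32),cv2.DIST_L2,0,.01,.01).ravel();print(l,np.degrees(np.arctan2(l[1],l[0])), t.min(0),t.max(0))
# z map
print(np.round(P[180:204:2,108:146:2,2]).astype(int))
# drawer front
reg=P[190:222,195:300].reshape(-1,3);f=reg[(reg[:,2]>60)&(reg[:,2]<85)];print("front",len(f),cv2.minAreaRect(f[:,:2].astype(np.float32)),f.mean(0))
# box top
reg=P[30:140,180:330].reshape(-1,3);f=reg[(reg[:,2]>240)&(reg[:,2]<258)];print("boxtop",len(f),cv2.minAreaRect(f[:,:2].astype(np.float32)),f[:,2].mean())
E
```

```text
(320, 806, 3)
442
rect (498.3396911621094, 266.2118225097656) (459.4145812988281, 51.75916290283203) 78.66236114501953
tall 93 [506.22091493 406.63412367 138.24058133]
[2.0797369e-01 9.7813439e-01 5.0622092e+02 4.0663412e+02] 77.99636 [429.18708216  45.79804726  26.65164412] [ 525.10759294  486.7769686  1138.38560092]
[[   3   -1   -3    1   -3   -1    0   -1   -2    4    1   -1    1    2
     1    0    0   -1    2]
 [   1    0    2   -2    2 1138    0    0    1    2    0    5    0    0
     1    2    1   -2    3]
 [  -1    3    6   10    5    5    3   -3    1   -1    1    2    2    1
     1    2    2    6   -1]
 [   5    0    2   11   10    7    7    0    7    6    4    3    1    4
     1    1    1    0    3]
 [   2    3    1    3    5    5    7    5    4    9    7    4    6    5
     4    8    3    0   -1]
 [  -1    4   -1    5    3    7    7    6    4    9    3   10    4    1
     4    6   10    0    5]
 [   1    1    5   12    8    3    7    9    5    7    4    7    2    7
    12    8    7    1    4]
 [   2    0 1138    5    5    7    6    8    3    4    8    5   10    5
     3    6    6    4   -1]
 [  47   45   47   47    9    8    0    4    6    8    8    7    6    7
     2    4    4    4   -2]
 [   2   12   52   50   47   47   48   45   46   10    9    5    7    5
     8    6    2    1   -2]
 [   0    3    4    5   -1   12 1138   39   45   44   44   45   45   46
    34   13    0    1    0]
 [   1    0    1    3    3    4    0   -2    3    1    9    9   12   44
    29   15    1    1   -2]]
front 630 ((479.29486083984375, 61.68239974975586), (233.8409881591797, 24.12325096130371), 84.84738159179688) [479.22354763  62.58915422  74.46041579]
boxtop 8543 ((794.9082641601562, 34.132843017578125), (320.5617370605469, 185.06211853027344), 84.76671600341797) 250.68436153063783
```

View pics/crop1.png

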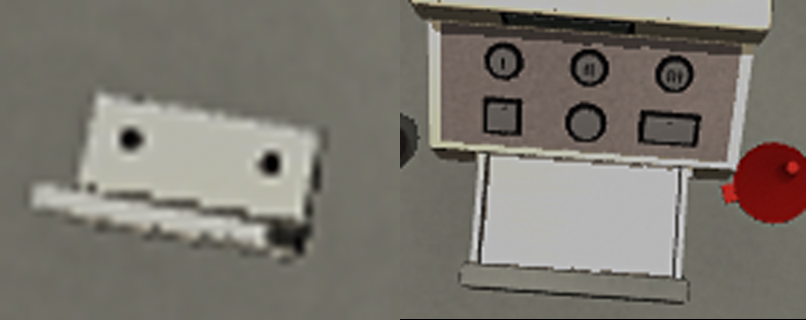

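The crop shows the aluminium hinge at (127,192) in the full picture, with its upright leaf on the robot's side. Its colour and shape match, and the brown and yellow ones stay untouched. Next come the exact poses.

```bash
python3 - <<'E'
from h import *
P=cloud("top",np.load("top0.npy"))
reg=P[172:212,102:152].reshape(-1,3)
t=reg[(reg[:,2]>38)&(reg[:,2]<60)];r=cv2.minAreaRect(t[:,:2].astype(np.float32));l=cv2.fitLine(t[:,:2].astype(np.float32),cv2.DIST_HUBER,0,.01,.01).ravel()
print("leaf",len(t),r,np.degrees(np.arctan2(l[1],l[0])),t.mean(0),np.median(t[:,2]))
yaw=np.radians(-5.2);ex=np.array([np.cos(yaw),np.sin(yaw)]);ey=np.array([-ex[1],ex[0]])
top=np.array([794.9,34.1]) # top face spans box x -43..140 -> centre 48.5
o=top-48.5*ex;print("box origin",o)
f=np.array([479.3,61.7]);rel=f-o;print("front mid box",rel@ex,rel@ey,"d=",-160-rel@ex)
# keys: panel points
B=P.copy();B[...,0]=(P[...,:2]-o)@ex;B[...,1]=(P[...,:2]-o)@ey
print("front edge of panel z", [ (round(x),round(float(np.median(B[...,2][(abs(B[...,0]-x)<3)&(abs(B[...,1]-43)<12)])))) for x in range(-140,-20,8)])
for n,s in(("power",(-29,85)),("fan",(-29,0)),("start",(-29,-85)),("long",(29,-85))):
    c,sn=np.cos(np.radians(32)),np.sin(np.radians(32))
    x=-80.5+s[0]*c-10*sn;z=115+s[0]*sn+10*c;p=o+x*ex+s[1]*ey
    print(n,np.round([x,s[1],z]),np.round([*p,z]),np.round(proj("top",[*p,z])),np.round(proj("side",[*p,z])))
E
```

```text
leaf 81 ((513.9407348632812, 442.8084411621094), (90.5493392944336, 7.915367603302002), 78.6695556640625) 78.86016 [513.87720554 442.65721336  44.74573304] 44.64823270517127
box origin [746.59960667  38.49568014]
front mid box -268.3025754166589 -1.117232908618629 d= 108.3025754166589
front edge of panel z [(-140, 18), (-132, 80), (-124, 90), (-116, 94), (-108, 101), (-100, 105), (-92, 110), (-84, 115), (-76, 119), (-68, 124), (-60, 129), (-52, 135), (-44, 222), (-36, 249), (-28, 250)]
power [-110.   85.  108.] [644. 133. 108.] [220. 151.] [278. 161.]
fan [-110.    0.  108.] [637.  49. 108.] [248. 153.] [285. 177.]
start [-110.  -85.  108.] [629. -36. 108.] [277. 155.] [292. 194.]
long [-61. -85. 139.] [678. -41. 139.] [279. 136.] [306. 186.]
```

send_rows(targets=[{"offset": [1.5, 4, 0], "spin": 0.12}, {"offset": [3, 8, 0], "spin": 0.24}, {"offset": [4.5, 12, 0], "spin": 0.36}, {"offset": [6, 16, 0], "spin": 0.48}, {"offset": [7.5, 20, 0], "spin": 0.6}, {"offset": [9, 24, 0], "spin": 0.72}, {"offset": [10.5, 28, 0], "spin": 0.84}, {"offset": [12, 32, 0], "spin": 0.96}], grip=1)

```text
time_s: 2.37
eef_pos: [289.1, -182.1, 206.9]
ee_rot: [0.0, 0.796, 0.605, 0.0]
force: [0.6, -0.7, 0.1]
grip_width: 0.996
grip_force: 0.0
```

send_rows(targets=[{"offset": [1.4, 3.8, 0], "spin": 0.08}, {"offset": [2.8, 7.6, 0], "spin": 0.08}, {"offset": [4.2, 11.4, 0], "spin": 0.08}, {"offset": [5.6, 15.2, 0], "spin": 0.08}, {"offset": [7, 19, 0], "spin": 0.08}, {"offset": [8.4, 22.8, 0], "spin": 0.08}, {"offset": [9.8, 26.6, 0], "spin": 0.08}, {"offset": [11.2, 30.4, 0], "spin": 0.08}])

```text
time_s: 3.03
eef_pos: [401.3, 122.4, 206.9]
ee_rot: [0.0, 0.773, 0.634, 0.0]
force: [0.8, -1.5, 0.3]
grip_width: 1.001
grip_force: 0.0
```

send_rows(targets=[{"offset": [1.4, 3.9, 0], "spin": 0}, {"offset": [2.8, 7.8, 0], "spin": 0}, {"offset": [4.2, 11.7, 0], "spin": 0}, {"offset": [5.6, 15.6, 0], "spin": 0}, {"offset": [7, 19.5, 0], "spin": 0}, {"offset": [8.4, 23.4, -1], "spin": 0}, {"offset": [9.8, 27.3, -3], "spin": 0}, {"offset": [11, 31.5, -5], "spin": 0}])

```text
time_s: 3.7
eef_pos: [508.6, 426.9, 160.9]
ee_rot: [0.0, 0.773, 0.634, 0.0]
force: [0.7, -1.6, 0.6]
grip_width: 0.999
grip_force: 0.0
```

send_rows(targets=[{"offset": [0, 0, 0], "spin": 0}, {"offset": [0, 0, -3], "spin": 0}, {"offset": [0, 0, -6], "spin": 0}, {"offset": [0, 0, -6], "spin": 0}])

```text
time_s: 4.03
eef_pos: [505.5, 423.4, 95.5]
ee_rot: [-0.001, 0.773, 0.634, -0.005]
force: [-0.4, -0.7, -0.5]
grip_width: 1.002
grip_force: 0.0
```

```bash
python3 - <<'E'
from h import *
s=ctrl.sense();print(s)
E
```

```text
{'time_s': 4.0333, 'joints': array([ 5.19963469e-01,  7.08659353e-01,  1.17426477e+00, -4.52920269e-05,
        1.26902630e+00,  7.16852243e-01]), 'dq': array([-4.62911246e-03, -5.78963595e-02, -8.09318171e-02, -3.44028854e-05,
        1.02066918e-01, -7.03523286e-05]), 'tau': array([ 4.42434428e-01, -6.31084657e+01, -2.86950588e+01,  1.66845153e-02,
       -9.67712849e-01,  7.99237441e-04]), 'eef_pos': array([505.50251623, 423.40426803,  95.46166329]), 'ee_rot': array([-0.00083952,  0.77316676,  0.63418163, -0.00511041]), 'force': array([-0.37034088, -0.74937674, -0.525552  ]), 'wrist_torque': array([-0.05086992,  0.05307791,  0.04636235]), 'grip_force': 0.0, 'grip_width': 1.0015732186269217}
```

send_rows(targets=[{"offset": [0, 0, 0], "spin": 0}, {"offset": [0, 0, 0], "spin": 0}])

```text
time_s: 4.2
eef_pos: [508.9, 425.2, 103.8]
ee_rot: [0.0, 0.773, 0.634, 0.001]
force: [0.6, -0.5, 0.4]
grip_width: 1.003
grip_force: 0.0
```

send_rows(targets=[{"offset": [0.2, 0.9, -1], "spin": 0}, {"offset": [0.5, 1.7, -2], "spin": 0}, {"offset": [0.5, 1.7, -3], "spin": 0}, {"offset": [0.5, 1.7, -3], "spin": 0}])

```text
time_s: 4.53
eef_pos: [512.8, 441.6, 71.0]
ee_rot: [-0.0, 0.773, 0.634, -0.001]
force: [-0.1, -0.1, -0.4]
grip_width: 1.004
grip_force: 0.0
```

send_rows(targets=[{"offset": [0.1, 0.1, -1.5], "spin": 0}, {"offset": [0.1, 0.1, -3], "spin": 0}, {"offset": [0.1, 0.1, -4.5], "spin": 0}, {"offset": [0.1, 0.1, -5.4], "spin": 0}, {"offset": [0.1, 0.1, -5.4], "spin": 0}])

```text
time_s: 4.95
eef_pos: [513.5, 442.2, 16.5]
ee_rot: [-0.0, 0.773, 0.634, -0.001]
force: [-0.2, -0.7, -0.0]
grip_width: 0.998
grip_force: 0.0
```

send_rows(targets=[{"offset": [0, 0, 0], "spin": 0}, {"offset": [0, 0, 0], "spin": 0}, {"offset": [0, 0, 0], "spin": 0}, {"offset": [0, 0, 0], "spin": 0}, {"offset": [0, 0, 0], "spin": 0}, {"offset": [0, 0, 0], "spin": 0}, {"offset": [0, 0, 0], "spin": 0}, {"offset": [0, 0, 0], "spin": 0}], grip=0, squeeze=40)

```text
time_s: 5.62
eef_pos: [514.3, 443.0, 17.9]
ee_rot: [0.0, 0.773, 0.634, 0.0]
force: [-0.0, -0.2, 2.0]
grip_width: 0.064
grip_force: 39.1
```

send_rows(targets=[{"offset": [0, 0, 1], "spin": 0}, {"offset": [0, 0, 3], "spin": 0}, {"offset": [0, 0, 5.5], "spin": 0}, {"offset": [0, 0, 8], "spin": 0}, {"offset": [0, 0, 10], "spin": 0}, {"offset": [0, 0, 11], "spin": 0}, {"offset": [0, 0, 11], "spin": 0}])

```text
time_s: 6.2
eef_pos: [514.8, 443.5, 130.3]
ee_rot: [0.0, 0.773, 0.634, 0.002]
force: [0.2, 0.8, -1.1]
grip_width: 0.058
grip_force: 39.0
```

send_rows(targets=[{"offset": [0.2, -2, 0], "spin": 0.02}, {"offset": [0.4, -5, 0], "spin": 0.04}, {"offset": [0.7, -8, 0], "spin": 0.06}, {"offset": [0.9, -11, 0], "spin": 0.08}, {"offset": [1.1, -14, 0], "spin": 0.1}, {"offset": [1.3, -17, 0], "spin": 0.106}, {"offset": [1.5, -20, 0], "spin": 0.106}, {"offset": [1.7, -23, 0], "spin": 0.106}])

```text
time_s: 6.87
eef_pos: [530.2, 211.4, 126.0]
ee_rot: [-0.001, 0.739, 0.674, -0.001]
force: [0.4, -0.4, -1.8]
grip_width: 0.061
grip_force: 39.1
```

send_rows(targets=[{"offset": [0.2, -3, 0], "spin": 0}, {"offset": [0.4, -6, 0], "spin": 0}, {"offset": [0.6, -9, 0], "spin": 0}, {"offset": [0.8, -12, 0], "spin": 0}, {"offset": [1.0, -14.5, 0], "spin": 0}, {"offset": [1.2, -15.6, 0], "spin": 0}, {"offset": [1.2, -15.6, 0], "spin": 0}, {"offset": [1.2, -15.6, 0], "spin": 0}])

```text
time_s: 7.53
eef_pos: [542.7, 57.2, 126.7]
ee_rot: [-0.001, 0.739, 0.674, -0.0]
force: [-0.3, 0.4, -1.4]
grip_width: 0.064
grip_force: 39.1
```

```bash
python3 - <<'E'
from h import *
a,d=ctrl.capture("top"); b,_=ctrl.capture("side")
cv2.imwrite("pics/s1.png",np.hstack([cv2.resize(x,(400,400),interpolation=cv2.INTER_CUBIC) for x in (a[110:240,185:315],b[120:250,200:330])])[...,::-1])
s=ctrl.sense();print(s["eef_pos"],s["ee_rot"],s["grip_width"],s["grip_force"],s["force"])
o=np.array([746.6,38.5]);yaw=np.radians(-5.2);ex=np.array([np.cos(yaw),np.sin(yaw)]);ey=np.array([-ex[1],ex[0]])
r=s["eef_pos"][:2]-o;print("box frame",r@ex,r@ey)
E
```

```text
[542.69269351  58.06853371 127.06648856] [-4.85051276e-04  7.38172211e-01  6.74612107e-01 -2.36403803e-04] 0.06166642502003448 39.09454168751836 [-0.57819735 -0.27188131 -0.9927639 ]
box frame -204.84165199400897 1.0073521180108507
```

View pics/s1.png

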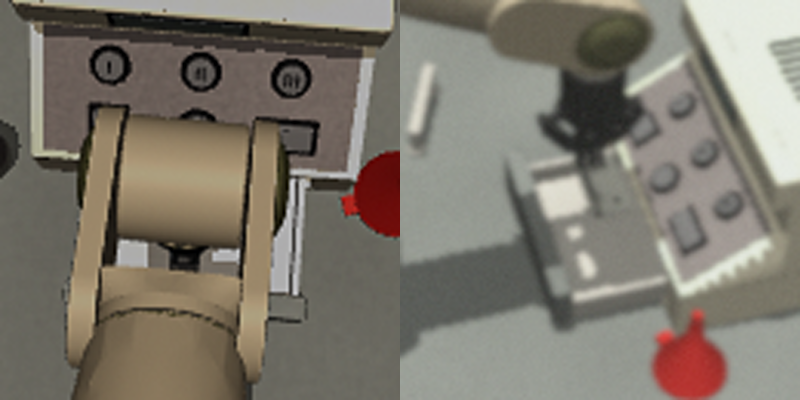

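The hinge hangs level over the open drawer: gripper at about (590,170) in the picture, hinge below it at (600,195). Lowering it now.

send_rows(targets=[{"offset": [0, 0, -1.5], "spin": 0}, {"offset": [0, 0, -3.5], "spin": 0}, {"offset": [0, 0, -5.5], "spin": 0}, {"offset": [0, 0, -7], "spin": 0}, {"offset": [0, 0, -8], "spin": 0}, {"offset": [0, 0, -8.7], "spin": 0}, {"offset": [0, 0, -9], "spin": 0}, {"offset": [0, 0, -9], "spin": 0}])

```text
time_s: 8.3
eef_pos: [543.0, 57.3, 37.4]
ee_rot: [-0.0, 0.738, 0.674, -0.0]
force: [0.3, -0.5, -1.8]
grip_width: 0.059
grip_force: 39.1
```

send_rows(targets=[{"offset": [0, 0, -0.1], "spin": 0}, {"offset": [0, 0, -0.1], "spin": 0}])

```text
time_s: 8.47
eef_pos: [543.5, 57.0, 37.2]
ee_rot: [0.0, 0.738, 0.674, 0.0]
force: [0.5, -0.0, -1.5]
grip_width: 0.063
grip_force: 39.1
```

send_rows(targets=[{"offset": [0, 0, -0.1], "spin": 0}, {"offset": [0, 0, -0.2], "spin": 0}, {"offset": [0, 0, -0.2], "spin": 0}])

```text
time_s: 8.72
eef_pos: [543.1, 56.9, 34.6]
ee_rot: [0.0, 0.739, 0.674, 0.0]
force: [-0.3, 0.0, -2.1]
grip_width: 0.063
grip_force: 39.1
```

send_rows(targets=[{"offset": [0, 0, -0.1], "spin": 0}, {"offset": [0, 0, -0.1], "spin": 0}])

```text
time_s: 8.88
eef_pos: [543.3, 56.9, 33.9]
ee_rot: [0.0, 0.739, 0.674, 0.0]
force: [-0.3, 0.1, 0.6]
grip_width: 0.062
grip_force: 39.7
```

send_rows(targets=[{"offset": [0, 0, 0], "spin": 0}, {"offset": [0, 0, 0], "spin": 0}, {"offset": [0, 0, 0], "spin": 0}, {"offset": [0, 0, 0], "spin": 0}, {"offset": [0, 0, 0], "spin": 0}], grip=0.4)

```text
time_s: 9.3
eef_pos: [543.1, 56.9, 33.6]
ee_rot: [0.0, 0.739, 0.674, 0.0]
force: [0.7, 1.1, 0.2]
grip_width: 0.401
grip_force: 0.0
```

send_rows(targets=[{"offset": [0, 0, 1], "spin": 0}, {"offset": [0, 0, 3], "spin": 0}, {"offset": [0, 0, 5.5], "spin": 0}, {"offset": [0, 0, 8], "spin": 0}, {"offset": [-2, 0.2, 10], "spin": 0}, {"offset": [-5, 0.5, 11], "spin": 0}, {"offset": [-8, 0.7, 11], "spin": 0}, {"offset": [-11, 1, 11], "spin": 0}])

```text
time_s: 9.97
eef_pos: [432.1, 67.0, 144.7]
ee_rot: [0.001, 0.739, 0.674, 0.001]
force: [-0.2, 0.8, -0.4]
grip_width: 0.395
grip_force: 0.0
```

send_rows(targets=[{"offset": [-2, 0.2, 0], "spin": 0}, {"offset": [-4, 0.4, 0], "spin": 0}, {"offset": [-4, 0.4, -3], "spin": 0}, {"offset": [-4, 0.4, -6], "spin": 0}, {"offset": [-4, 0.4, -9], "spin": 0}, {"offset": [-4, 0.4, -9.8], "spin": 0}, {"offset": [-4, 0.4, -9.8], "spin": 0}], grip=0)

```text
time_s: 10.55
eef_pos: [392.2, 71.0, 44.8]
ee_rot: [-0.001, 0.739, 0.674, -0.001]
force: [-0.4, -0.3, 0.8]
grip_width: -0.001
grip_force: 0.0
```

```bash
python3 - <<'E'
from h import *
a,d=ctrl.capture("top"); b,_=ctrl.capture("side"); np.save("t2.npy",d)
cv2.imwrite("pics/s2.png",np.hstack([cv2.resize(x,(400,400),interpolation=cv2.INTER_CUBIC) for x in (a[110:240,185:315],b[120:250,200:330])])[...,::-1])
s=ctrl.sense();print(s["eef_pos"],s["grip_width"],s["force"])
P=cloud("top",d);o=np.array([746.6,38.5]);yaw=np.radians(-5.2);ex=np.array([np.cos(yaw),np.sin(yaw)]);ey=np.array([-ex[1],ex[0]])
X=(P[...,:2]-o)@ex;Y=(P[...,:2]-o)@ey;r=s["eef_pos"][:2]-o;print("tcp box",r@ex,r@ey)
m=(X>-245)&(X<-150)&(abs(Y)<95)&(P[...,2]>45)&(P[...,2]<75);print("leaf",m.sum(),np.median(X[m]),np.median(Y[m]),np.median(P[...,2][m]))
m=(X>-300)&(X<-245)&(abs(Y)>80)&(abs(Y)<115)&(P[...,2]>64)&(P[...,2]<82);print("front",m.sum(),np.median(X[m]))
E
```

```text
[393.9366438   70.84440366  46.8502957 ] 0.004272357182524429 [ 1.10165702  0.53673592 -0.57844133]
tcp box -354.14339116261425 0.24849707427873974
leaf 90 -205.1382425083964 0.9496383128291865 60.18311230476229
front 185 -268.36889895835577
```

View pics/s2.png

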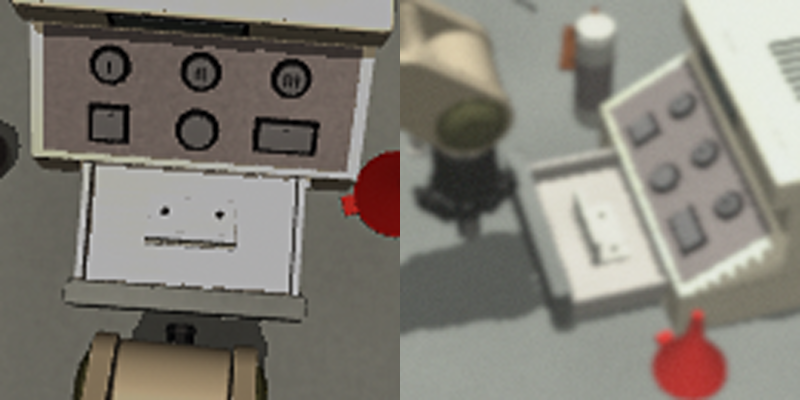

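The hinge lies flat in the tray: leaf at (190,240), holes at (165,210) and (220,213), well away from the walls. Pushing the drawer now.

send_rows(targets=[{"offset": [2, -0.2, 0], "spin": 0}, {"offset": [3.5, -0.3, 0], "spin": 0}, {"offset": [4.5, -0.4, 0], "spin": 0}, {"offset": [5, -0.5, 0], "spin": 0}, {"offset": [5.5, -0.5, 0], "spin": 0}, {"offset": [6, -0.5, 0], "spin": 0}, {"offset": [6.5, -0.6, 0], "spin": 0}, {"offset": [7, -0.6, 0], "spin": 0}])

```text
time_s: 11.32
eef_pos: [463.1, 64.9, 45.8]
ee_rot: [-0.0, 0.739, 0.674, -0.0]
force: [-1.1, -0.1, -0.1]
grip_width: -0.002
grip_force: 0.7
```

send_rows(targets=[{"offset": [0.6, -0.1, 0], "spin": 0}, {"offset": [1.2, -0.1, 0], "spin": 0}, {"offset": [1.8, -0.2, 0], "spin": 0}, {"offset": [2.4, -0.2, 0], "spin": 0}, {"offset": [3, -0.3, 0], "spin": 0}, {"offset": [3.6, -0.3, 0], "spin": 0}, {"offset": [4.2, -0.4, 0], "spin": 0}, {"offset": [4.8, -0.4, 0], "spin": 0}])

```text
time_s: 11.98
eef_pos: [511.6, 60.7, 45.5]
ee_rot: [-0.0, 0.739, 0.674, -0.0]
force: [-2.6, -0.7, 0.9]
grip_width: -0.001
grip_force: 1.0
```

send_rows(targets=[{"offset": [0.5, 0, 0], "spin": 0}, {"offset": [0.9, -0.1, 0], "spin": 0}, {"offset": [1.3, -0.1, 0], "spin": 0}, {"offset": [1.7, -0.2, 0], "spin": 0}, {"offset": [2.1, -0.2, 0], "spin": 0}, {"offset": [2.5, -0.2, 0], "spin": 0}, {"offset": [2.9, -0.3, 0], "spin": 0}, {"offset": [3.3, -0.3, 0], "spin": 0}])

```text
time_s: 12.65
eef_pos: [543.1, 58.0, 45.4]
ee_rot: [-0.001, 0.738, 0.674, -0.001]
force: [-9.6, -2.1, 4.5]
grip_width: 0.0
grip_force: 4.4
```

send_rows(targets=[{"offset": [0.4, 0, 0], "spin": 0}, {"offset": [0.8, -0.1, 0], "spin": 0}, {"offset": [1.2, -0.1, 0], "spin": 0}])

```text
time_s: 12.9
eef_pos: [555.0, 56.9, 45.4]
ee_rot: [-0.001, 0.738, 0.674, -0.001]
force: [-9.5, -2.7, 4.8]
grip_width: -0.004
grip_force: 4.7
```

send_rows(targets=[{"offset": [0.3, 0, 0], "spin": 0}, {"offset": [0.5, 0, 0], "spin": 0}])

```text
time_s: 13.07
eef_pos: [560.3, 56.5, 45.4]
ee_rot: [-0.001, 0.738, 0.674, -0.001]
force: [-8.2, -4.3, 4.0]
grip_width: -0.003
grip_force: 3.9
```

```bash
cat > d.py <<'E'
from h import *
import sys
a,d=ctrl.capture("top");P=cloud("top",d);o=np.array([746.6,38.5]);yaw=np.radians(-5.2);ex=np.array([np.cos(yaw),np.sin(yaw)]);ey=np.array([-ex[1],ex[0]])
X=(P[...,:2]-o)@ex;Y=(P[...,:2]-o)@ey
m=(X>-300)&(X<-146)&(abs(Y)>78)&(abs(Y)<115)&(P[...,2]>64)&(P[...,2]<84);print("front",m.sum(),np.median(X[m]),"drawer ~",-160-np.median(X[m]))
s=ctrl.sense();r=s["eef_pos"][:2]-o;print("tcp box",r@ex,r@ey,s["eef_pos"],s["force"],s["time_s"])
E
python3 d.py
```

```text
front 128 -169.93601950700742 drawer ~ 9.936019507007416
tcp box -186.80937461418605 1.0354766253273653 [560.65330622  56.46223064  45.47495253] [-6.23944203 -2.63557278  0.92162904] 13.1167
```

send_rows(targets=[{"offset": [0.4, 0, 0], "spin": 0}, {"offset": [0.8, -0.1, 0], "spin": 0}, {"offset": [1.2, -0.1, 0], "spin": 0}, {"offset": [1.5, -0.1, 0], "spin": 0}])

```text
time_s: 13.45
eef_pos: [574.8, 55.5, 45.3]
ee_rot: [-0.001, 0.738, 0.674, -0.002]
force: [-10.9, -4.4, 4.7]
grip_width: -0.002
grip_force: 5.2
```

send_rows(targets=[{"offset": [0.3, 0, 0], "spin": 0}, {"offset": [0.3, 0, 0], "spin": 0}])

```text
time_s: 13.62
eef_pos: [577.2, 55.4, 45.2]
ee_rot: [-0.002, 0.738, 0.674, -0.003]
force: [-12.5, -4.3, 5.4]
grip_width: -0.005
grip_force: 6.2
```

send_rows(targets=[{"offset": [0.2, 0, 0], "spin": 0}, {"offset": [0.4, 0, 0], "spin": 0}, {"offset": [0.4, 0, 0], "spin": 0}])

```text
time_s: 13.87
eef_pos: [577.4, 55.4, 45.0]
ee_rot: [-0.005, 0.738, 0.675, -0.006]
force: [-31.6, -4.3, 17.5]
grip_width: -0.001
grip_force: 15.8
```

send_rows(targets=[{"offset": [-0.5, 0, 0], "spin": 0}, {"offset": [-1.5, 0.1, 0], "spin": 0}, {"offset": [-3, 0.2, 0], "spin": 0}, {"offset": [-5, 0.4, 0], "spin": 0}, {"offset": [-8, 0.7, 0], "spin": 0}, {"offset": [-8, 0.7, 3], "spin": 0}, {"offset": [-8, 0.7, 6], "spin": 0}, {"offset": [-8, 0.7, 10], "spin": 0}])

```text
time_s: 14.53
eef_pos: [502.2, 63.0, 145.7]
ee_rot: [-0.001, 0.739, 0.674, -0.001]
force: [1.1, 0.4, 0.1]
grip_width: -0.0
grip_force: 0.0
```

```bash
python3 d.py
```

```text
front 105 -159.1718539759033 drawer ~ -0.8281460240966965
tcp box -241.43674654186512 2.3653302461021224 [506.37128685  62.73763078 154.57615374] [2.3424905  0.88756742 9.21870241] 14.5833
```

The drawer is latched at about 0. On to the power key.

send_rows(targets=[{"offset": [3, 2, 0], "spin": 0}, {"offset": [6, 4, 0], "spin": 0}, {"offset": [9, 6, 0], "spin": 0}, {"offset": [11, 7, 0], "spin": 0}, {"offset": [11.5, 7, 0], "spin": 0}, {"offset": [11.5, 7, 0], "spin": 0}, {"offset": [11.5, 7, 0], "spin": 0}])

```text
time_s: 15.17
eef_pos: [617.8, 132.5, 145.3]
ee_rot: [-0.0, 0.739, 0.674, -0.0]
force: [0.2, -0.8, 0.8]
grip_width: -0.0
grip_force: 0.0
```

send_rows(targets=[{"offset": [0.6, 0, -1], "spin": 0}, {"offset": [1.3, 0.1, -2.2], "spin": 0}, {"offset": [1.6, 0.1, -2.8], "spin": 0}, {"offset": [1.6, 0.1, -2.8], "spin": 0}])

```text
time_s: 15.5
eef_pos: [633.4, 133.4, 115.6]
ee_rot: [-0.001, 0.739, 0.674, -0.001]
force: [-0.7, 0.3, -0.3]
grip_width: 0.001
grip_force: 0.0
```

send_rows(targets=[{"offset": [0.2, 0, -0.3], "spin": 0}, {"offset": [0.4, 0, -0.6], "spin": 0}, {"offset": [0.5, 0, -0.8], "spin": 0}, {"offset": [0.5, 0, -0.8], "spin": 0}])

```text
time_s: 15.83
eef_pos: [639.0, 133.8, 109.3]
ee_rot: [-0.0, 0.739, 0.674, -0.0]
force: [-0.9, -0.1, -0.6]
grip_width: 0.004
grip_force: 0.0
```

send_rows(targets=[{"offset": [0.16, 0, -0.25], "spin": 0}, {"offset": [0.32, 0, -0.5], "spin": 0}, {"offset": [0.32, 0, -0.5], "spin": 0}])

```text
time_s: 16.08
eef_pos: [642.3, 133.9, 104.0]
ee_rot: [-0.0, 0.739, 0.674, -0.0]
force: [-0.6, -0.2, -1.0]
grip_width: -0.001
grip_force: 0.0
```

send_rows(targets=[{"offset": [0.16, 0, -0.25], "spin": 0}, {"offset": [0.16, 0, -0.25], "spin": 0}])

```text
time_s: 16.25
eef_pos: [643.9, 133.9, 101.6]
ee_rot: [-0.0, 0.739, 0.674, -0.0]
force: [0.1, -0.2, 0.2]
grip_width: -0.001
grip_force: 0.0
```

```bash
python3 - <<'E'
from h import *
b,d=ctrl.capture("side");a,_=ctrl.capture("top");print(ctrl.sense()["eef_pos"],ctrl.sense()["force"])
x,y=[int(t) for t in proj("side",ctrl.sense()["eef_pos"])];print(x,y)
cv2.imwrite("pics/s3.png",np.hstack([cv2.resize(i,(400,400),interpolation=cv2.INTER_CUBIC) for i in (b[y-40:y+40,x-40:x+40],a[110:190,185:265])])[...,::-1])
E
```

```text
[643.83415068 133.93570554 101.9548904 ] [-0.12762004 -1.26356978  0.49690417]
277 162
```

View pics/s3.png

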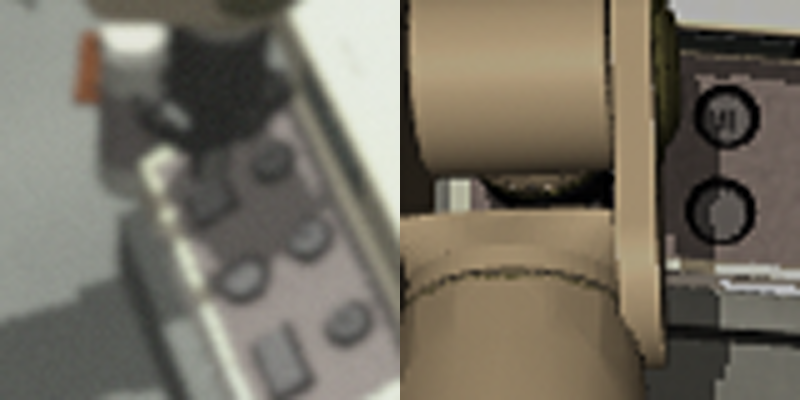

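The side view shows the finger over the power key (about (210,170) in the crop) without touching it yet, and the drawer shut. I'll go on in small steps.

send_rows(targets=[{"offset": [0.16, 0, -0.25], "spin": 0}, {"offset": [0.16, 0, -0.25], "spin": 0}])

```text
time_s: 16.52
eef_pos: [645.5, 133.9, 99.2]
ee_rot: [-0.0, 0.739, 0.674, -0.0]
force: [-0.2, -0.3, 0.1]
grip_width: 0.0
grip_force: 0.0
```

send_rows(targets=[{"offset": [0.16, 0, -0.25], "spin": 0}, {"offset": [0.16, 0, -0.25], "spin": 0}])

```text
time_s: 16.68
eef_pos: [647.1, 133.9, 96.5]
ee_rot: [-0.0, 0.739, 0.674, -0.0]
force: [-0.0, -0.3, -1.0]
grip_width: -0.004
grip_force: 0.0
```

```bash
python3 - <<'E'
from h import *
o=np.array([746.6,38.5]);yaw=np.radians(-5.2);ex=np.array([np.cos(yaw),np.sin(yaw)]);ey=np.array([-ex[1],ex[0]])
s=ctrl.sense();r=s["eef_pos"][:2]-o;print(s["eef_pos"],r@ex,r@ey)
b,d=ctrl.capture("side");P=cloud("side",d);d0=np.load("side0.npy");P0=cloud("side",d0)
x,y=[int(round(t)) for t in proj("side",s["eef_pos"])];print(x,y)
for n,Q in(("now",P),("before",P0)):
    X=(Q[...,:2]-o)@ex;Y=(Q[...,:2]-o)@ey
    for v in range(y-16,y+9,2):
        print(n,v,*["(%d %d %d)"%(X[v,u],Y[v,u],Q[v,u,2]) for u in range(x-6,x+10,3)])
E
```

```text
[647.08207646 133.89489505  96.54665822] -107.75423291657954 85.98272150554605
279 163
now 147 (-68 267 0) (-127 75 200) (-117 72 199) (-106 70 199) (-88 84 181) (-78 78 184)
now 149 (-136 81 185) (-126 77 187) (-117 70 191) (-104 73 185) (-88 81 173) (-76 80 171)
now 151 (-139 73 183) (-124 82 171) (-113 78 172) (-102 75 172) (-76 110 131) (-63 110 128)
now 153 (-137 77 169) (-122 84 157) (-113 77 162) (-100 79 156) (-76 107 123) (-71 88 140)
now 155 (-116 131 98) (-124 78 153) (-111 81 147) (-97 84 141) (-79 98 121) (-72 85 133)
now 157 (-118 123 95) (-121 82 137) (-112 76 141) (-91 96 116) (-80 93 116) (-73 80 126)
now 159 (-120 117 90) (-113 102 105) (-110 78 128) (-92 92 108) (-83 85 114) (-75 72 124)
now 161 (-124 105 93) (-117 91 105) (-109 80 114) (-96 80 110) (-87 72 116) (-77 67 118)
now 163 (-128 94 94) (-120 81 105) (-113 68 117) (-98 73 108) (-89 65 113) (-82 54 122)
now 165 (-131 84 93) (-123 72 104) (-111 70 102) (-104 57 114) (-91 58 110) (-85 44 122)
now 167 (-133 77 90) (-121 74 90) (-114 61 102) (-103 57 102) (-94 50 107) (-85 41 115)
now 169 (-136 68 89) (-127 58 
[... 649 characters left out ...]
9 115 101) (-103 98 117) (-91 97 115) (-81 91 118) (-72 82 124)
before 159 (-121 115 93) (-114 101 105) (-107 86 118) (-94 87 114) (-85 79 120) (-74 74 122)
before 161 (-124 106 91) (-119 87 110) (-108 83 111) (-94 87 103) (-87 73 116) (-76 68 118)
before 163 (-126 99 88) (-121 78 108) (-110 76 107) (-99 71 110) (-91 61 117) (-81 55 121)
before 165 (-130 85 92) (-123 73 103) (-111 71 102) (-102 62 109) (-90 60 107) (-83 48 118)
before 167 (-131 80 86) (-123 69 95) (-114 62 100) (-106 49 112) (-94 49 108) (-86 40 115)
before 169 (-134 72 84) (-126 61 93) (-113 61 90) (-105 50 99) (-97 39 108) (-88 32 114)
before 171 (-138 61 85) (-126 57 86) (-118 48 94) (-107 45 94) (-98 36 100) (-91 23 112)
```

send_rows(targets=[{"offset": [0, 0, -0.2], "spin": 0}, {"offset": [0, 0, -0.4], "spin": 0}, {"offset": [0, 0, -0.4], "spin": 0}])

```text
time_s: 16.98
eef_pos: [646.8, 133.9, 92.5]
ee_rot: [-0.0, 0.739, 0.674, -0.0]
force: [-0.4, -0.3, -0.2]
grip_width: -0.002
grip_force: 0.0
```

send_rows(targets=[{"offset": [0, 0, -0.2], "spin": 0}, {"offset": [0, 0, -0.3], "spin": 0}, {"offset": [0, 0, -0.3], "spin": 0}])

```text
time_s: 17.23
eef_pos: [646.9, 133.9, 89.7]
ee_rot: [-0.0, 0.739, 0.674, -0.0]
force: [0.4, -1.4, 0.1]
grip_width: -0.004
grip_force: 0.0
```

send_rows(targets=[{"offset": [0, 0, -0.2], "spin": 0}, {"offset": [0, 0, -0.3], "spin": 0}, {"offset": [0, 0, -0.3], "spin": 0}])

```text
time_s: 17.48
eef_pos: [647.2, 133.9, 87.2]
ee_rot: [0.0, 0.739, 0.674, 0.0]
force: [-1.0, 0.8, 1.0]
grip_width: 0.0
grip_force: 1.0
```

```bash
python3 - <<'E'
from h import *
s=ctrl.sense();print(s)
ims=[]
b,d=ctrl.capture("side");P=cloud("side",d);P0=cloud("side",np.load("side0.npy"))
x,y=[int(round(t)) for t in proj("side",s["eef_pos"])];print(x,y)
b0=cv2.imread("pics/side0.png")[...,::-1]
c=[]
for i in(b0,b):
    i=cv2.resize(i[y-35:y+15,x-25:x+25],(400,400),interpolation=cv2.INTER_CUBIC); c.append(cv2.convertScaleAbs(i,alpha=1.4))
cv2.circle(c[1],(204,284),5,(255,0,0),1)
cv2.imwrite("pics/s4.png",np.hstack(c)[...,::-1])
E
```

```text
{'time_s': 17.4833, 'joints': array([ 2.72009921e-02,  7.13423189e-01,  1.18839700e+00, -1.53809492e-05,
        1.23929715e+00,  1.18117367e-01]), 'dq': array([-0.00250737, -0.00329316, -0.00344958,  0.00175913,  0.00614034,
       -0.00053763]), 'tau': array([-4.35471162e-02, -5.57512772e+01, -2.41600370e+01, -1.35502126e-02,
       -5.45685890e-02,  3.30024777e-04]), 'eef_pos': array([647.20125056, 133.94782509,  87.18901552]), 'ee_rot': array([1.60906263e-04, 7.38507323e-01, 6.74245413e-01, 1.75047553e-04]), 'force': array([-1.0345517 ,  0.75992493,  1.016464  ]), 'wrist_torque': array([0.01393707, 0.02563672, 0.01821149]), 'grip_force': 1.0208665080426726, 'grip_width': 0.00047759591287624924}
279 165
```

View pics/s4.png

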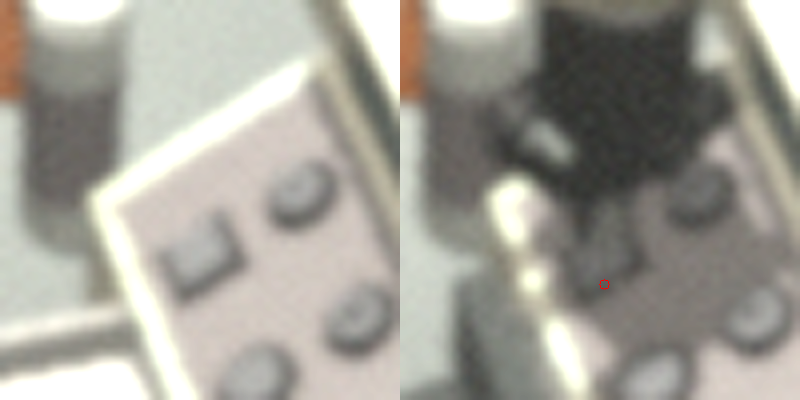

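The right crop shows the finger just meeting the power key at (605,250), and the forces agree at about 1 N. Now the press along the key's axis.

send_rows(targets=[{"offset": [0.1, 0, -0.15], "spin": 0}, {"offset": [0.2, 0, -0.3], "spin": 0}, {"offset": [0.2, 0, -0.3], "spin": 0}])

```text
time_s: 17.78
eef_pos: [649.2, 133.8, 84.0]
ee_rot: [0.0, 0.739, 0.674, -0.0]
force: [-0.9, 0.2, 3.6]
grip_width: -0.003
grip_force: 2.1
```

send_rows(targets=[{"offset": [0.1, 0, -0.15], "spin": 0}, {"offset": [0.15, 0, -0.25], "spin": 0}, {"offset": [0.15, 0, -0.25], "spin": 0}])

```text
time_s: 18.03
eef_pos: [650.3, 133.8, 82.7]
ee_rot: [-0.0, 0.739, 0.674, -0.0]
force: [-7.8, -1.8, 11.4]
grip_width: -0.001
grip_force: 6.9
```

send_rows(targets=[{"offset": [-0.5, 0, 0.8], "spin": 0}, {"offset": [-1.1, 0, 1.8], "spin": 0}, {"offset": [-1.6, 0, 2.6], "spin": 0}, {"offset": [-1.8, -2, 2.6], "spin": 0}, {"offset": [-2.1, -5, 2.6], "spin": 0}, {"offset": [-2.4, -8, 2.6], "spin": 0}, {"offset": [-2.4, -8.5, 2.6], "spin": 0}, {"offset": [-2.4, -8.5, 2.6], "spin": 0}])

```text
time_s: 18.7
eef_pos: [626.5, 47.3, 108.0]
ee_rot: [0.0, 0.739, 0.673, 0.0]
force: [0.0, 0.4, -0.9]
grip_width: -0.0
grip_force: 0.0
```

send_rows(targets=[{"offset": [0.5, 0, -0.8], "spin": 0}, {"offset": [0.9, 0, -1.5], "spin": 0}, {"offset": [1.2, 0, -2], "spin": 0}, {"offset": [1.3, 0, -2.2], "spin": 0}, {"offset": [1.3, 0, -2.2], "spin": 0}])

```text
time_s: 19.12
eef_pos: [639.5, 49.9, 84.8]
ee_rot: [-0.001, 0.738, 0.675, -0.0]
force: [-2.0, 2.0, 2.1]
grip_width: 0.003
grip_force: 1.6
```

send_rows(targets=[{"offset": [0.1, 0, -0.15], "spin": 0}, {"offset": [0.2, 0, -0.3], "spin": 0}, {"offset": [0.2, 0, -0.3], "spin": 0}])

```text
time_s: 19.37
eef_pos: [641.2, 49.6, 82.5]
ee_rot: [-0.001, 0.738, 0.674, -0.0]
force: [-3.8, 1.7, 3.1]
grip_width: -0.003
grip_force: 2.4
```

send_rows(targets=[{"offset": [0.1, 0, -0.15], "spin": 0}, {"offset": [0.15, 0, -0.25], "spin": 0}, {"offset": [0.15, 0, -0.25], "spin": 0}])

```text
time_s: 19.62
eef_pos: [641.9, 49.6, 81.8]
ee_rot: [-0.001, 0.738, 0.674, -0.001]
force: [-14.7, 2.3, 17.5]
grip_width: 0.004
grip_force: 11.0
```

send_rows(targets=[{"offset": [-0.5, 0, 0.8], "spin": 0}, {"offset": [-1.1, 0, 1.8], "spin": 0}, {"offset": [-1.7, 0, 2.8], "spin": 0}, {"offset": [-2.6, -0.5, 5], "spin": 0}, {"offset": [-2.9, -3, 5.8], "spin": 0}, {"offset": [-2.9, -6, 5.8], "spin": 0}, {"offset": [-2.9, -8.2, 5.8], "spin": 0}, {"offset": [-2.9, -8.5, 5.8], "spin": 0}])

```text
time_s: 20.28
eef_pos: [614.0, -39.8, 138.9]
ee_rot: [0.001, 0.74, 0.673, 0.0]
force: [0.3, 0.7, 0.6]
grip_width: -0.003
grip_force: 0.0
```

send_rows(targets=[{"offset": [0, 0, 0], "spin": 0}, {"offset": [0, 0, 0], "spin": 0}, {"offset": [0, 0, 0], "spin": 0}, {"offset": [0, 0, 0], "spin": 0}, {"offset": [0, 0, 0], "spin": 0}, {"offset": [0, 0, 0], "spin": 0}, {"offset": [0, 0, 0], "spin": 0}, {"offset": [0, 0, 0], "spin": 0}], grip=1)

```text
time_s: 20.95
eef_pos: [614.1, -35.9, 138.1]
ee_rot: [0.0, 0.738, 0.674, 0.0]
force: [0.1, 0.0, -0.0]
grip_width: 1.001
grip_force: 0.0
```

```bash
python3 d.py; python3 - <<'E'
from h import *
b,d=ctrl.capture("side");P=cloud("side",d);o=np.array([746.6,38.5]);yaw=np.radians(-5.2);ex=np.array([np.cos(yaw),np.sin(yaw)]);ey=np.array([-ex[1],ex[0]])
s=ctrl.sense();r=s["eef_pos"][:2]-o;t=np.array([r@ex,r@ey,s["eef_pos"][2]])
Q=np.dstack([(P[...,:2]-o)@ex,(P[...,:2]-o)@ey,P[...,2]])-t
dark=b.max(2)<75
m=dark&(abs(Q[...,1])<25)&(abs(Q[...,0])<70)&(Q[...,2]>0)
for lo in range(10,100,6):
    k=m&(Q[...,2]>=lo)&(Q[...,2]<lo+6)
    if k.any(): print(lo,k.sum(),np.round(np.sort(Q[...,0][k])[::max(1,k.sum()//8)]))
x,y=[int(round(v)) for v in proj("side",s["eef_pos"])];print(x,y)
cv2.imwrite("pics/s5.png",cv2.resize(b[y-50:y+30,x-40:x+40],(560,560),interpolation=cv2.INTER_CUBIC)[...,::-1])
E
```

```text
front 100 -160.81082976333215 drawer ~ 0.8108297633321513
tcp box -125.24287655286967 -86.14817859341807 [614.0647415  -35.94254198 138.02347371] [ 0.42906709 -0.12838352  0.65392954] 21.0
40 1 [40.]
46 5 [40. 40. 40. 42. 43.]
52 6 [-55. -55. -53. -51.  41.  48.]
58 4 [-59.  40.  42.  43.]
64 12 [-59. -59. -57. -53. -51. -48.  39.  41.  42.  44.  46.  51.]
70 7 [-59. -56.  39.  42.  42.  44.  45.]
76 3 [-60. -58.  43.]
82 13 [-58. -56. -55. -52. -45. -42.  40.  42.  47.  51.  56.  61.  63.]
88 40 [-66. -56. -53. -49.  43.  49.  53.  60.]
94 31 [-70. -53. -48. -44. -36.  37.  44.  49.  59.  61.  68.]
289 190
```

View pics/s5.png

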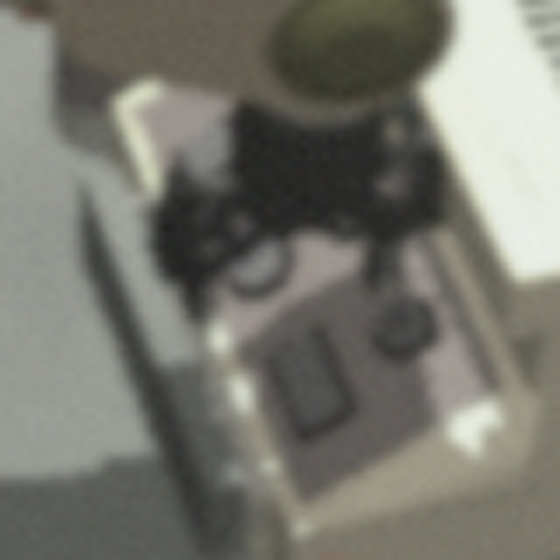

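The open front finger hangs in front of the long-time key: finger at about (378,265), key at (405,330). The brow is clear of it. Going down in steps.

send_rows(targets=[{"offset": [0.2, 0, -1], "spin": 0}, {"offset": [0.5, 0, -2], "spin": 0}, {"offset": [0.8, 0, -3], "spin": 0}, {"offset": [0.8, 0, -3.3], "spin": 0}, {"offset": [0.8, 0, -3.3], "spin": 0}])

```text
time_s: 21.47
eef_pos: [621.5, -35.9, 103.3]
ee_rot: [-0.001, 0.739, 0.674, -0.001]
force: [0.2, 0.9, 0.6]
grip_width: 1.004
grip_force: 0.0
```

send_rows(targets=[{"offset": [0.15, 0, -0.25], "spin": 0}, {"offset": [0.3, 0, -0.5], "spin": 0}, {"offset": [0.3, 0, -0.5], "spin": 0}])

```text
time_s: 21.72
eef_pos: [623.8, -35.8, 99.2]
ee_rot: [-0.002, 0.739, 0.674, -0.001]
force: [-5.6, -0.6, -2.4]
grip_width: 1.0
grip_force: 0.0
```

send_rows(targets=[{"offset": [0.1, 0, -0.15], "spin": 0}, {"offset": [0.2, 0, -0.3], "spin": 0}, {"offset": [0.2, 0, -0.3], "spin": 0}])

```text
time_s: 21.97
eef_pos: [624.1, -35.4, 95.9]
ee_rot: [-0.003, 0.738, 0.674, -0.003]
force: [-16.5, 0.6, -2.2]
grip_width: 1.002
grip_force: 1.2
```

Something pushes back along x at this pose, probably the brow against the gripper. I'll back off and measure the gripper's front profile.

send_rows(targets=[{"offset": [-0.6, 0, 0.2], "spin": 0}, {"offset": [-1, 0, 0.3], "spin": 0}, {"offset": [-1, 0, 0.3], "spin": 0}])

```text
time_s: 22.22
eef_pos: [617.0, -36.2, 100.8]
ee_rot: [0.001, 0.739, 0.674, 0.0]
force: [0.1, -0.2, 0.2]
grip_width: 1.0
grip_force: 0.0
```

```bash
python3 - <<'E'
from h import *
o=np.array([746.6,38.5]);yaw=np.radians(-5.2);ex=np.array([np.cos(yaw),np.sin(yaw)]);ey=np.array([-ex[1],ex[0]])
s=ctrl.sense();r=s["eef_pos"][:2]-o;t=np.array([r@ex,r@ey,s["eef_pos"][2]]);print(t,s["force"],s["grip_width"])
D=[ctrl.capture("side") for _ in range(4)]
d=np.median([x[1] for x in D],0);b=D[0][0];P=cloud("side",d)
B=np.dstack([(P[...,:2]-o)@ex,(P[...,:2]-o)@ey,P[...,2]]);Q=B-t
P0=cloud("side",np.load("side0.npy"));ch=np.linalg.norm(P-P0,axis=2)>25
m=ch&(abs(Q[...,1])<70)&(abs(Q[...,0])<100)&(Q[...,2]>20)
for lo in range(30,260,10):
    k=m&(Q[...,2]>=lo)&(Q[...,2]<lo+10)
    if k.any():
        q=Q[k];q=q[np.argsort(-q[:,0])][:5];print(lo,k.sum(),np.round(q).astype(int).tolist())
# brow edge from top cam
PT=cloud("top",np.load("top0.npy"));X=(PT[...,:2]-o)@ex;Y=(PT[...,:2]-o)@ey
for y in(-85,0,85):
    k=(abs(Y-y)<15)&(PT[...,2]>235)&(PT[...,2]<260);print("brow",y,X[k].min(),np.percentile(X[k],1))
x,y=[int(round(v)) for v in proj("side",s["eef_pos"])]
cv2.imwrite("pics/s6.png",cv2.resize(b[y-70:y+20,x-35:x+55],(600,600),interpolation=cv2.INTER_CUBIC)[...,::-1])
E
```

```text
[-122.30321465  -86.11208752  100.84516513] [ 0.13418186 -0.15159684  0.15022219] 1.0001259105158038
40 13 [[89, -54, 48], [87, -40, 44], [42, -8, 44], [40, 9, 41], [40, 10, 46]]
50 21 [[96, 28, 54], [54, -3, 56], [44, -8, 54], [41, 15, 56], [41, -6, 59]]
60 19 [[53, -2, 67], [52, -5, 65], [48, -6, 62], [47, -6, 68], [43, -8, 66]]
70 10 [[46, -7, 74], [43, -7, 75], [42, -9, 72], [40, -4, 72], [40, -4, 78]]
80 29 [[67, -9, 86], [63, -9, 88], [60, 15, 89], [58, -3, 83], [53, -4, 90]]
90 73 [[70, -9, 90], [70, -8, 95], [67, -6, 99], [65, -11, 94], [65, -10, 99]]
100 69 [[69, -8, 101], [67, -11, 109], [65, -8, 107], [61, -9, 104], [60, -9, 110]]
110 56 [[68, -8, 111], [67, -9, 118], [64, -9, 114], [63, -9, 119], [60, -7, 117]]
120 65 [[66, -9, 123], [66, -9, 129], [61, -11, 127], [59, -8, 125], [55, -7, 125]]
130 68 [[78, -12, 139], [65, -8, 138], [64, -10, 135], [61, -10, 131], [61, -9, 135]]
140 71 [[63, -2, 143], [62, 6, 145], [61, 13, 143], [61, 2, 144], [60, -8, 145]]
150 15 [[10, -32, 159], [3, -34, 158], [-1, -34, 160], [-8, -33, 156], [-12, -34, 158]]
160 44 [[23, -24, 162], [23,
[... 154 characters left out ...]
 [[26, -21, 183], [25, -22, 189], [21, -26, 184], [16, -28, 183], [15, -29, 189]]
190 64 [[24, -22, 194], [19, -29, 193], [18, -30, 199], [16, -24, 199], [15, -27, 197]]
200 22 [[19, -27, 200], [4, -28, 201], [1, -27, 200], [-4, -29, 204], [-6, -27, 203]]
210 2 [[64, -3, 217], [-23, -25, 210]]
220 1 [[65, 2, 221]]
230 4 [[-3, -58, 238], [-6, -56, 238], [-10, -57, 239], [-15, -54, 238]]
240 28 [[15, -60, 250], [12, -60, 246], [9, -59, 245], [6, -60, 243], [4, -62, 250]]
250 43 [[23, -63, 259], [21, -61, 254], [17, -62, 251], [17, -61, 255], [17, -62, 260]]
brow -85 -663.375056911109 -456.93175407909627
brow 0 -579.2208964879846 -559.1988362975117
brow 85 -43.443730349877946 -42.16941214331518
```

View pics/s6.png

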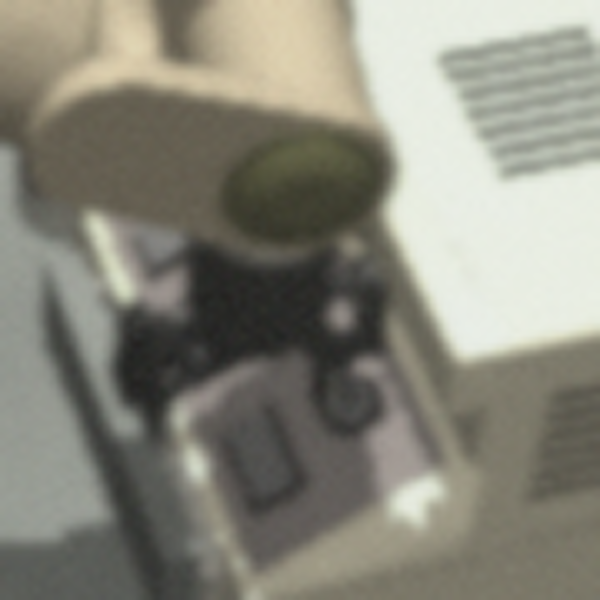

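The crop shows the gripper's linkage just in front of the brow at (375,290), with the finger at (335,350) and the long-time key at (348,400). The linkage sticks out about 68 mm in front. Turning the gripper about 41° lets a finger corner reach farther than the linkage allows now.

send_rows(targets=[{"offset": [0, 0, 1.2], "spin": -0.08}, {"offset": [0, 0.5, 2.4], "spin": -0.2}, {"offset": [0, 1, 2.4], "spin": -0.32}, {"offset": [0, 1.6, 2.4], "spin": -0.44}, {"offset": [0, 2.2, 2.4], "spin": -0.56}, {"offset": [0, 2.2, 2.4], "spin": -0.68}, {"offset": [0, 2.2, 2.4], "spin": -0.72}, {"offset": [0, 2.2, 2.4], "spin": -0.72}])

```text
time_s: 23.08
eef_pos: [617.3, -14.0, 124.1]
ee_rot: [0.0, 0.929, 0.37, 0.0]
force: [0.1, -0.8, -0.6]
grip_width: 1.0
grip_force: 0.0
```

send_rows(targets=[{"offset": [0.4, 0, -0.8], "spin": 0}, {"offset": [0.8, 0, -1.6], "spin": 0}, {"offset": [0.8, 0, -1.8], "spin": 0}, {"offset": [0.8, 0, -1.8], "spin": 0}])

```text
time_s: 23.42
eef_pos: [624.7, -14.0, 104.5]
ee_rot: [-0.001, 0.929, 0.371, -0.001]
force: [-1.0, 0.5, -0.1]
grip_width: 0.999
grip_force: 0.0
```

```bash
python3 - <<'E'
from h import *
o=np.array([746.6,38.5]);yaw=np.radians(-5.2);ex=np.array([np.cos(yaw),np.sin(yaw)]);ey=np.array([-ex[1],ex[0]])
s=ctrl.sense();r=s["eef_pos"][:2]-o;t=np.array([r@ex,r@ey,s["eef_pos"][2]]);print(t,s["eef_pos"],s["force"],s["ee_rot"])
D=[ctrl.capture("side") for _ in range(4)]
d=np.median([x[1] for x in D],0);b=D[0][0];P=cloud("side",d)
B=np.dstack([(P[...,:2]-o)@ex,(P[...,:2]-o)@ey,P[...,2]]);Q=B-t
ch=np.linalg.norm(P-cloud("side",np.load("side0.npy")),axis=2)>25
m=ch&(abs(Q[...,1])<80)&(abs(Q[...,0])<75)&(Q[...,2]>30)
for lo in range(30,150,10):
    k=m&(Q[...,2]>=lo)&(Q[...,2]<lo+10)
    if k.any():
        q=Q[k];q=q[np.argsort(-q[:,0])][:5];print(lo,k.sum(),np.round(q).astype(int).tolist())
x,y=[int(round(v)) for v in proj("side",s["eef_pos"])]
cv2.imwrite("pics/s7.png",cv2.resize(b[y-50:y+30,x-30:x+50],(600,600),interpolation=cv2.INTER_CUBIC)[...,::-1])
E
```

```text
[-116.62749505  -63.36343809  104.54295378] [624.70970535 -14.03240864 104.54295378] [-1.04813953  0.46447424 -0.0820613 ] [-6.48316564e-04  9.28587911e-01  3.71110681e-01 -9.66743848e-04]
40 10 [[32, -39, 50], [30, -34, 46], [26, -35, 48], [24, -31, 44], [-30, 36, 46]]
50 17 [[43, -30, 53], [35, -38, 59], [35, -40, 57], [33, -37, 53], [32, -36, 58]]
60 17 [[41, -31, 66], [40, -33, 63], [35, -38, 65], [32, -35, 68], [31, -37, 65]]
70 15 [[34, -38, 71], [29, -39, 79], [27, -36, 76], [26, -39, 75], [24, -32, 78]]
80 32 [[57, -41, 88], [44, -24, 90], [42, -52, 89], [39, -27, 90], [39, -49, 87]]
90 69 [[61, 13, 93], [57, -40, 93], [56, -40, 99], [53, -38, 98], [52, -42, 96]]
100 77 [[57, -38, 101], [56, -37, 106], [44, -52, 100], [43, -52, 105], [41, -9, 101]]
110 49 [[54, -41, 116], [48, -48, 115], [48, -47, 119], [43, -51, 115], [42, -54, 113]]
120 64 [[54, -39, 124], [52, -44, 125], [47, -46, 129], [47, -48, 125], [42, -50, 125]]
130 75 [[72, -36, 136], [52, -37, 138], [52, -40, 131], [52, -40, 137], [47, -45, 133]]
140 75 [[53, -34, 145], [53, -36, 142], [51, -28, 144], [49, -34, 145], [49, -26, 142]]
```

View pics/s7.png

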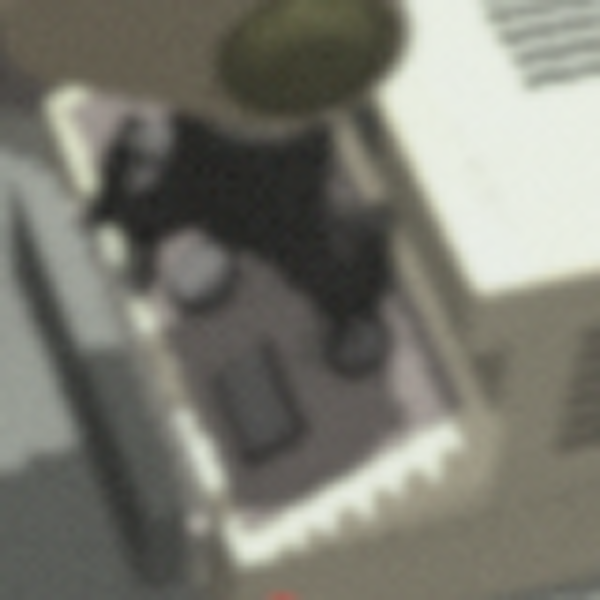

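The finger corner is over the long-time key at about (350,320), and the linkage now has about 17 mm to the brow. Going in.

send_rows(targets=[{"offset": [0.3, 0.3, -0.2], "spin": 0}, {"offset": [0.6, 0.3, -0.4], "spin": 0}, {"offset": [0.6, 0.3, -0.4], "spin": 0}])

```text
time_s: 23.87
eef_pos: [631.3, -10.9, 101.6]
ee_rot: [-0.0, 0.929, 0.371, -0.0]
force: [0.2, -0.1, -0.8]
grip_width: 1.001
grip_force: 0.0
```

send_rows(targets=[{"offset": [0.05, 0, -0.2], "spin": 0}, {"offset": [0.1, 0, -0.4], "spin": 0}, {"offset": [0.1, 0, -0.4], "spin": 0}])

```text
time_s: 24.12
eef_pos: [631.9, -11.1, 97.5]
ee_rot: [-0.0, 0.929, 0.371, -0.0]
force: [0.2, 1.0, -0.6]
grip_width: 1.001
grip_force: 0.0
```

send_rows(targets=[{"offset": [0.05, 0, -0.2], "spin": 0}, {"offset": [0.1, 0, -0.3], "spin": 0}, {"offset": [0.1, 0, -0.3], "spin": 0}])

```text
time_s: 24.37
eef_pos: [633.3, -11.2, 95.2]
ee_rot: [0.0, 0.929, 0.371, 0.0]
force: [-0.4, 0.1, 1.9]
grip_width: 1.001
grip_force: 1.0
```

send_rows(targets=[{"offset": [0.05, 0, -0.2], "spin": 0}, {"offset": [0.1, 0, -0.3], "spin": 0}, {"offset": [0.1, 0, -0.3], "spin": 0}])

```text
time_s: 24.62
eef_pos: [634.5, -11.2, 92.3]
ee_rot: [0.0, 0.929, 0.371, 0.0]
force: [0.1, -1.1, 4.6]
grip_width: 1.003
grip_force: 1.9
```

send_rows(targets=[{"offset": [0.05, 0, -0.15], "spin": 0}, {"offset": [0.1, 0, -0.25], "spin": 0}, {"offset": [0.1, 0, -0.25], "spin": 0}])

```text
time_s: 24.87
eef_pos: [635.5, -11.3, 90.4]
ee_rot: [0.001, 0.929, 0.371, 0.001]
force: [-2.3, -0.6, 7.3]
grip_width: 0.997
grip_force: 3.7
```

send_rows(targets=[{"offset": [0.05, 0, -0.1], "spin": 0}, {"offset": [0.05, 0, -0.2], "spin": 0}, {"offset": [0.05, 0, -0.2], "spin": 0}])

```text
time_s: 25.12
eef_pos: [635.9, -11.4, 89.8]
ee_rot: [0.001, 0.929, 0.371, 0.001]
force: [-8.7, 0.3, 16.5]
grip_width: 1.002
grip_force: 9.2
```

send_rows(targets=[{"offset": [-0.5, 0, 0.8], "spin": 0}, {"offset": [-1.1, 0, 1.8], "spin": 0}, {"offset": [-1.8, 0, 3], "spin": 0}, {"offset": [-2, -0.8, 4.2], "spin": 0.12}, {"offset": [-2, -1.6, 4.2], "spin": 0.24}, {"offset": [-2, -2.4, 4.2], "spin": 0.36}, {"offset": [-2, -2.4, 4.2], "spin": 0.48}, {"offset": [-2, -2.4, 4.2], "spin": 0.6}])

```text
time_s: 25.78
eef_pos: [615.0, -35.4, 129.4]
ee_rot: [-0.001, 0.776, 0.631, -0.0]
force: [-0.6, 0.2, 0.3]
grip_width: 1.002
grip_force: 0.0
```

send_rows(targets=[{"offset": [0, 0, 0], "spin": 0.12}, {"offset": [0, 0, 0], "spin": 0.12}, {"offset": [0, 0, 0], "spin": 0.12}, {"offset": [0, 0, 0], "spin": 0.12}, {"offset": [0, 0, 0], "spin": 0.12}, {"offset": [0, 0, 0], "spin": 0.12}, {"offset": [0, 0, 0], "spin": 0.12}, {"offset": [0, 0, 0], "spin": 0.12}], grip=0)

```text
time_s: 26.45
eef_pos: [615.5, -35.0, 129.6]
ee_rot: [-0.0, 0.739, 0.674, -0.0]
force: [-0.6, -0.2, -0.2]
grip_width: -0.001
grip_force: 0.0
```

```bash
python3 d.py
```

```text
front 99 -161.01032160368501 drawer ~ 1.0103216036850142
tcp box -123.82533782714458 -85.1446552186957 [615.56739811 -35.0716239  129.57103219] [ 0.05228585 -0.66346107 -0.50508678] 26.5
```

send_rows(targets=[{"offset": [0.2, 0, -1.2], "spin": 0}, {"offset": [0.5, 0, -2.4], "spin": 0}, {"offset": [0.9, 0, -3.3], "spin": 0}, {"offset": [1.1, 0, -3.6], "spin": 0}, {"offset": [1.1, 0, -3.6], "spin": 0}])

```text
time_s: 26.92
eef_pos: [626.4, -35.0, 91.8]
ee_rot: [-0.001, 0.739, 0.674, -0.001]
force: [-0.1, -0.9, 0.8]
grip_width: 0.001
grip_force: 0.0
```

send_rows(targets=[{"offset": [0.15, 0, -0.25], "spin": 0}, {"offset": [0.3, 0, -0.5], "spin": 0}, {"offset": [0.45, 0, -0.75], "spin": 0}, {"offset": [0.55, 0, -0.9], "spin": 0}, {"offset": [0.55, 0, -0.9], "spin": 0}])

```text
time_s: 27.33
eef_pos: [632.4, -35.3, 84.8]
ee_rot: [0.0, 0.739, 0.674, 0.0]
force: [-0.5, -0.4, 3.3]
grip_width: -0.004
grip_force: 1.7
```

send_rows(targets=[{"offset": [0.1, 0, -0.15], "spin": 0}, {"offset": [0.2, 0, -0.3], "spin": 0}, {"offset": [0.2, 0, -0.3], "spin": 0}])

```text
time_s: 27.58
eef_pos: [634.0, -35.4, 82.5]
ee_rot: [0.0, 0.739, 0.674, -0.0]
force: [-5.8, -2.0, 9.6]
grip_width: 0.0
grip_force: 5.1
```

send_rows(targets=[{"offset": [0.05, 0, -0.1], "spin": 0}, {"offset": [0.1, 0, -0.2], "spin": 0}, {"offset": [0.1, 0, -0.2], "spin": 0}])

```text
time_s: 27.83
eef_pos: [634.5, -35.4, 82.0]
ee_rot: [0.0, 0.738, 0.674, -0.001]
force: [-13.7, -1.5, 21.2]
grip_width: -0.001
grip_force: 12.2
```

The start key is fully down. Retreating.

send_rows(targets=[{"offset": [-0.5, 0, 0.8], "spin": 0}, {"offset": [-1.1, 0, 1.8], "spin": 0}, {"offset": [-2, 0, 3.5], "spin": 0}, {"offset": [-4, 0, 6], "spin": 0}, {"offset": [-7, 0, 8], "spin": 0}, {"offset": [-10, 0, 9], "spin": 0}, {"offset": [-12, 0, 9], "spin": 0}, {"offset": [-12, 0, 9], "spin": 0}])

```text
time_s: 28.5
eef_pos: [512.5, -34.7, 170.6]
ee_rot: [0.0, 0.739, 0.674, 0.0]
force: [-1.4, -0.5, -0.2]
grip_width: -0.001
grip_force: 0.0
```

send_rows(targets=[{"offset": [0, 0, 0], "spin": 0}, {"offset": [0, 0, 0], "spin": 0}, {"offset": [0, 0, 0], "spin": 0}])

```text
time_s: 28.75
eef_pos: [515.6, -35.1, 169.2]
ee_rot: [-0.0, 0.739, 0.674, 0.0]
force: [0.4, 0.2, -0.2]
grip_width: 0.003
grip_force: 0.0
```

```bash
python3 d.py; python3 - <<'E'
from h import *
print(ctrl.finish_job())
E
```

```text
front 97 -161.05958263795026 drawer ~ 1.0595826379502569
tcp box -223.40759727204568 -94.20668804743727 [515.57366413 -35.0709639  169.12717501] [ 0.59786159  0.24134458 -0.0300351 ] 28.8
the job is handed in; nothing more can be done
None
```

The job is handed in, result not reported: the hinge is in the drawer, the drawer reads latched shut (about 1 mm), and power, fan, long time and start were pressed in order, each to a clear force rise at the end of its travel; the gripper briefly touched the box's brow (about 16 N) on the first try at the long-time key.

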